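# Close and lock the spice grinder and set it to coarse

### The job

Get the spice grinder ready to run coarse: set its clear cover over the steel cup that stands in it, so that the cover drops fully into the collar, and turn it clockwise (seen from above) until it is locked against its stop. Also roll the ribbed setting wheel on the grinder's front deck as far as it will go, its top moving towards the nose of the deck. Leave the jars, the salt shaker and the mug where they stand, and the cup in its well.

Things in the scene. Friction and masses are not known exactly. Their poses are not given: they have to be found in the camera images.
- grinder: White spice grinder, fixed. Origin on the worktop under the axis of its round housing (radius 64 mm, 86 high), z up. -x points along its low front deck (74 mm wide, 48 high, round nose 167 mm from the axis). On top a bayonet collar: grey ring seat at 70 mm height, wall of inner radius 55.5 mm, inward lip (79 to 86 mm height, inner radius 48.5, flared to 52 at the top) cut by two notches.
- collar (a point): Centre of the collar's seat on the grinder's axis, 70 mm up; axes as the grinder's. The two 34 degree wide notches in the lip are centred 40 and 220 degrees counter-clockwise (from above) from +x. The cover's lugs drop through them, then turn 40 degrees clockwise under the lip to stops (2 mm play in height, 2.5 sideways). Locked: cover x axis along the grinder's x, either way round. No catch.
- cup: Steel grinding cup, radius 36 mm, 75 mm high, standing loose in the well of the grinder; origin under its centre, 30 mm above the worktop; its rim stands 35 mm above the seat, 105 mm above the worktop. It is already in place and stays there.
- cover: Clear shell open below, 0.2 kg, standing upright; origin at the centre of its lower rim, z up. Outer radius 46 mm, inner 42.5, 50 mm high (44 inside). At +x and at -x its grey foot has a lug (to radius 53 mm, 7 mm high, 22 degrees wide) and above that a radial wing, 9 mm thick, from the shell to radius 74 mm, 19 to 39 mm above the rim. Both sides are alike. Seated, its origin is 70 mm up.
- cover_knob (a point): Middle of the round grey grip knob on the cover's axis, 63 mm above its lower rim; knob 28 mm across, from 50 to 76 mm above the rim; axes as the cover's.
- fineness_wheel (a joint): Turn of the ribbed black setting wheel (radius 25 mm, 15 mm wide, axle along the grinder's y) in rad: 0 to 2.2 (end stop). It grows as the top of the wheel rolls towards the nose of the deck (grinder -x). Stays where it is left; it takes about 0.6 N at the rim. It starts between 0.1 and 0.9.
- wheel_top (a point): Highest point of the setting wheel, 116 mm from the grinder's axis along its -x, 56 mm above the worktop, 8 mm proud of the deck; axes as the grinder's. Only this rim stands out: press lightly on it with a fingertip and drag.
- spice_dark: Spice jar with dark lid, 44 mm across, 96 mm high; origin under its centre.
- spice_yellow: Spice jar with yellow lid, 42 mm across, 96 mm high; origin under its centre.
- salt: Glass salt shaker, 44 mm across, 90 mm high; origin under its centre.
- mug: White mug, 89x120x98 mm with its handle; origin under its middle.
Things that resemble listed ones, but are neither listed nor needed, are in the scene too. There is more than one size of the cup; the one meant has the size given above.

How it is judged:
On the way, in this order (a step that is already met when the one before it is completed fails the run):
1. the cover stands over the cup, down on the seat of the collar (z of cover in the frame of grinder below 0.0725 m and horizontal distance between cover and grinder below 0.005 m and angle between cover's own z axis and vertical below 0.05 rad), for 0.2 s.
2. the cover is turned home to its stop, lugs under the lip (angle between the x axis of cover and the x axis of grinder, either way round below 0.12 rad and z of cover in the frame of grinder below 0.0745 m and horizontal distance between cover and grinder below 0.005 m), for 0.2 s.
At the end, for the whole second after the job is handed in: The cover sits level on the seat over the cup (within 2.5 mm of height, 5 mm sideways), turned to within 0.12 rad of the locked position, at rest; the cup still stands in its well (within 6 mm); the setting wheel is rolled to within 0.15 rad of its end stop (above 2.05 rad) (all of step 1 and angle between the x axis of cover and the x axis of grinder, either way round below 0.12 rad and z of cover in the frame of grinder above 0.067 m and linear speed of cover below 0.02 m/s and horizontal distance between cup and grinder below 0.006 m and z of cup in the frame of grinder below 0.034 m and value of joint fineness_wheel above 2.05 rad); the robot touches nothing.
It fails at once if a jar, the salt shaker or the mug is shifted by more than 30 mm (distance of any of spice_dark, spice_yellow, salt, mug from where it was at the start of the episode above 0.03 m).
It also fails if it takes over 72 s, if anything falls off the work surface, if the arm or the gripper's body presses on something with over 40 N, if the wrist force passes 120 N, or if a joint passes its speed limit or range.

### The arm

A 6-joint arm with a two-finger parallel gripper is mounted at the origin on a cart in front of the work surface, level with it; the furniture and walls round the work are solid. World frame = base frame: x ahead of the robot, y to its left, z up, the work surface at z = 0. Lengths are in m, angles in rad, forces in N, time in s.
With the tool pointing down it reaches from about 0.275 to 0.75 m from the base axis. Payload 10.2 kg.
Tool frame: the origin (TCP) lies midway between the tips of the shut fingers; the grasp point (between the pads) lies 19 mm behind it; z points along the fingers, y is the line along which they close (so a half turn about z gives the same grasp; the last joint's range is limited). The gripper opens to 88 mm and grips with 3 to 60 N. Pads are 18 mm wide; open, the fingers measure 123 mm over their backs; the gripper's body (75 mm by 187 mm) begins 45 mm behind the grasp point.
Start: joints at [-1.499, 0.313, 1.498, -0, 1.331, -0.223], TCP at [0.153, -0.502, 0.239] pointing down, gripper open.
Joint ranges: [-2.94, 2.94], [-0.97, 2.17], [0.19, 2.56], [-1.23, 4.37], [0.02, 3.11], [-2.88, 2.88]. Speed limits (rad/s): [2.39, 2.39, 3.01, 3.14, 3.14, 3.14].

### API

Orientations are given as a 3x3 rotation matrix whose columns are the frame's x, y, z axes.
In Python, from station import ctrl gives the robot as it stands.
- The arm moves only by the tool apply_moves, never from a script. Its argument "deltas" is a list of rows, each a list of 7 numbers: the closure in counts, from 0 (fully open) to 255 (shut), then the shift along the tool's x, y, z in m, then the turn, a rotation vector about the tool's x, y, z in degrees. In form: [[grip, dx, dy, dz, ax, ay, az], ...]. A call has 1 to 10 rows; each row is the pose to reach, as a shift and turn from the pose commanded when the call began, along the tool's axes at that moment; what a row does not reach only later rows make up. A row lasts 1/8 s, in which the tool goes at most 62.5 mm and 10.7 degrees, less where a joint would pass 70% of its speed; a pose out of reach is approached as far as the arm can. A call with a gripper value outside its range is refused whole. The fingers move at their own pace and stop on an object; the grip force is fixed at half the most. Time passes only in rows, so rows that repeat a pose let the fingers close. It gives the time, the measured TCP pose, the force, the opening and the grip force at its end, in the units of the state.
- ctrl.get_state(): the state, without advancing time (a new reading comes with each control period).
- ctrl.snapshot(name): name is "scene" or "top"; returns the picture (480x640x3 uint8, blue, green, red); there is no depth.
- ctrl.get_calibration(name): a dict with "vfov" (degrees; the focal length in pixels is half the picture's height over the tangent of half this angle, whatever the lens; pixels are square), "cx", "cy" (the principal point, pixels), "distortion" ([k1, k2, p1, p2, k3] as OpenCV has them; the pictures are not rectified), "T" (4x4, takes a point from camera to world coordinates). Camera axes: x right, y down, z forward; pixel columns grow to the right and rows downward; lengths in m; the calibration is good to about 2 mm. A picture is of the moment at which its call begins. get_calibration takes no time and is no camera call.
- ctrl.job_done(): hands the job in; it is judged then, once.
Trained networks look in the newest picture that a camera, given by its name, has taken for a name from the list of things; names that differ only in an ending like _2 or _b are one class to them, and where a whole thing is asked for, a point or a joint stands for the part that bears it (a point fixed in the world has none). Each returns a list of dicts, best first, with "p" (0 to 1); they miss things now and then, are a little off and sometimes report something else, mostly with a low value. They report only what shows in the picture. A call takes as long as a camera call. They do not tell look-alikes from the thing itself.
- ctrl.look_for(camera, query): "box" ([centre column, centre row, width, height] in pixels, round what is visible of it).
- ctrl.trace(camera, query): "region" (480x640 bool, what is visible of it) and "box" ([centre column, centre row, width, height] in pixels, round what is visible of it).
- ctrl.spot_point(camera, query): "uv" ([column, row] in pixels: a listed point, or the origin of a listed thing).
The state is a dict: "time_s": time; "qpos": joint angles; "qvel": joint speeds; "joint_efforts": joint torques, N m; "tcp_pos": TCP position; "orientation": TCP orientation; "ft_force": force on the tool from outside, world axes, zero at the start; "torque": the same for the moment, N m; "grip_width": finger opening in m; "grip_force": force on a finger pad.
Only numpy, scipy, OpenCV 4.12 (cv2) and the standard library are available. Lean on these libraries where they do the work, as an engineer would, in place of code of your own. Each camera call takes 0.05 s, during which the arm holds its last target. There are 200 camera calls.

## Working session

There is one attempt and no reset: what is moved stays moved. The work goes in short steps, Python scripts to look and compute and a tool call to move; the robot and the scene stay as the last step left them, time stands still between calls to the robot, and variables do not carry over. Pictures are saved under pics/ and viewed, at most 10 in all, crops included, and the job is handed in when it is done.

Besides the shell and the picture viewer there is one more tool, called by a JSON object that holds its "fn" and its "kwargs". apply_moves: Moves the arm, as the interface text tells. Its arguments: {"type":"object","properties":{"deltas":{"type":"array"}},"required":["deltas"]}

```bash
mkdir -p pics; cat > h.py <<'E'
import numpy as np, cv2
from station import ctrl
def cal(n):
    c=ctrl.get_calibration(n); f=240/np.tan(np.radians(c["vfov"])/2)
    return np.array([[f,0,c["cx"]],[0,f,c["cy"]],[0,0,1]]),np.array(c["distortion"],float),np.array(c["T"])
def ray(n,uv):
    K,d,T=cal(n); p=cv2.undistortPoints(np.array([[uv]],float),K,d)[0,0]
    return T[:3,3],T[:3,:3]@np.array([p[0],p[1],1])
def onz(n,uv,z):
    o,r=ray(n,uv); return o+r*(z-o[2])/r[2]
def proj(n,P):
    K,d,T=cal(n); R=T[:3,:3].T; P=np.atleast_2d(np.array(P,float))
    return cv2.projectPoints(P,cv2.Rodrigues(R)[0],-R@T[:3,3],K,d)[0][:,0]
def tri(obs):
    A=np.zeros((3,3));b=np.zeros(3)
    for n,uv in obs:
        o,r=ray(n,uv); r=r/np.linalg.norm(r); M=np.eye(3)-np.outer(r,r); A+=M;b+=M@o
    return np.linalg.solve(A,b)
E
python3 - <<'E'
from h import *
for n in("scene","top"):
    im=ctrl.snapshot(n); cv2.imwrite(f"pics/{n}0.png",im)
    K,d,T=cal(n); print(n,K[0,0],T[:3,3].round(3),T[:3,2].round(2))
    for q in("grinder","collar","cup","cover","cover_knob","wheel_top","spice_dark","spice_yellow","salt","mug"):
        print(q,[(round(r["p"],2),np.round(r["uv"]).tolist()) for r in ctrl.spot_point(n,q)][:4])
E
```

```text
scene 500.6678452943342 [0.071 0.571 0.599] [ 0.57 -0.58 -0.59]
grinder []
collar []
cup [(0.92, [374.0, 232.0]), (0.58, [418.0, 315.0])]
cover [(0.6, [266.0, 292.0])]
cover_knob [(0.7, [266.0, 267.0])]
wheel_top [(0.94, [436.0, 233.0])]
spice_dark [(0.79, [264.0, 230.0]), (0.29, [372.0, 230.0])]
spice_yellow [(0.92, [278.0, 210.0]), (0.15, [266.0, 267.0])]
salt [(0.66, [314.0, 206.0])]
mug [(0.57, [189.0, 271.0]), (0.43, [434.0, 238.0])]
top 470.05741253155855 [0.558 0.044 0.934] [ 0.06 -0.02 -1.  ]
grinder [(0.94, [377.0, 257.0]), (0.37, [404.0, 316.0])]
collar []
cup [(0.88, [381.0, 259.0]), (0.88, [322.0, 355.0])]
cover [(0.6, [253.0, 245.0])]
cover_knob [(0.87, [248.0, 240.0])]
wheel_top [(0.94, [403.0, 314.0])]
spice_dark [(0.64, [311.0, 162.0]), (0.33, [403.0, 312.0])]
spice_yellow [(0.86, [349.0, 147.0]), (0.46, [387.0, 164.0])]
salt [(0.79, [385.0, 163.0])]
mug [(0.92, [225.0, 162.0])]
```

View pics/scene0.png

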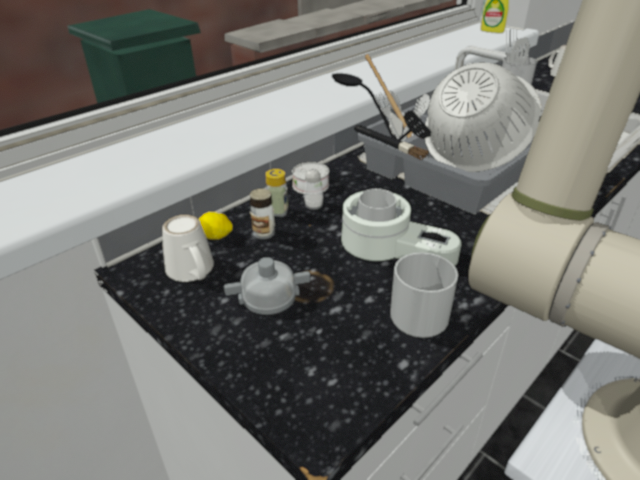

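View pics/top0.png

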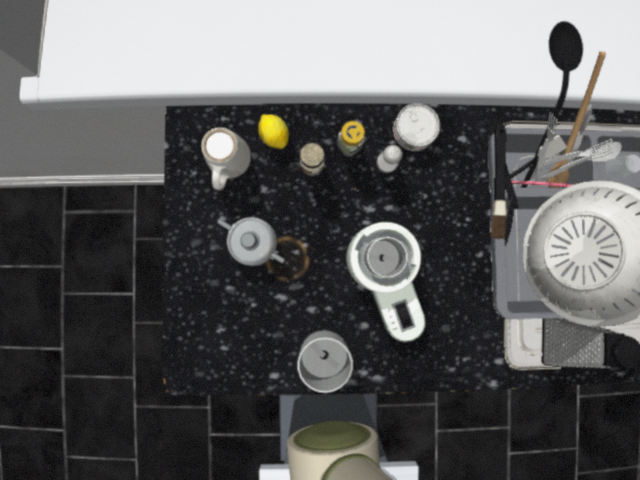

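The steel cup is in the grinder: scene (374,215), top (383,258). The taller loose cup, scene (422,293) and top (325,362), is a look-alike. The cover is the only clear shell with wings: scene (267,287), top (251,241), wings about (224,223) and (280,261). The brown ring beside it at top (290,258) and the white bowl at (415,127) aren't needed. The wheel is at top (403,314).

```bash
cat > m.py <<'E'
from h import *
k=tri([("scene",(266,267)),("top",(248,240))]); print("knob",k, onz("top",(248,240),.063))
w=tri([("scene",(436,233)),("top",(403,314))]); print("wheel",w, onz("top",(403,314),.056))
c=onz("top",(381,259),.03); print("cup",c,tri([("scene",(374,232)),("top",(381,259))]))
print("wings",onz("top",(224,223),.039),onz("top",(281,261),.039))
im=cv2.imread("pics/top0.png")
def crop(u,v,name,s=5,h=60):
    cv2.imwrite(name,0) if 0 else None
    return cv2.resize(im[v-h:v+h,u-h:u+h],None,fx=s,fy=s,interpolation=cv2.INTER_CUBIC)
a=crop(252,242,"",6,50);b=crop(388,275,"",6,50) if 0 else cv2.resize(im[215:345,340:432],None,fx=4.6,fy=4.6,interpolation=cv2.INTER_CUBIC)
H=600; o=np.zeros((H,800,3),np.uint8)
a=cv2.resize(im[205:285,215:315],None,fx=3.7,fy=3.7,interpolation=cv2.INTER_CUBIC)
o[:a.shape[0],:a.shape[1]]=a; o[:b.shape[0],375:375+b.shape[1]]=b[:600]
cv2.imwrite("pics/crop1.png",o)
E
python3 m.py
```

```text
knob [0.60342891 0.16696154 0.06379766] [0.60274859 0.16629899 0.063     ]
wheel [ 0.46033662 -0.1232203   0.05634042] [ 0.46242333 -0.12163365  0.056     ]
cup [ 0.56599099 -0.08516594  0.03      ] [ 0.5683834  -0.08353024  0.02682902]
wings [0.63682547 0.21580463 0.039     ] [0.56362028 0.10684507 0.039     ]
```

View pics/crop1.png

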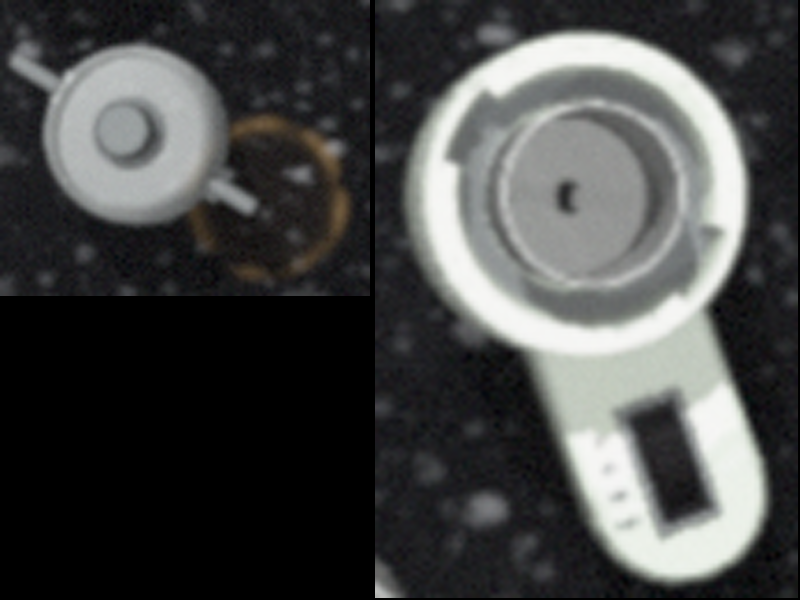

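The crop confirms the choice. The cover's knob is at crop (122,130), with wing tips at (15,58) and (250,208). In the grinder, the 36 mm cup stands in the collar, with notches upper left and right, and the wheel slot is at crop (667,463). Now I'll refine by edge fits.

```bash
cat > fit.py <<'E'
from h import *
from scipy.optimize import least_squares
def circ(n,im,c,R,z,sign,w=.008,ths=np.arange(0,360,4)):
    g=cv2.GaussianBlur(cv2.cvtColor(im,cv2.COLOR_BGR2GRAY),(0,0),.7).astype(np.float32); c=np.array(c[:2],float)
    rs=np.arange(R-w,R+w,.0003)
    for it in range(4):
        pts=[]
        for t in np.radians(ths):
            P=np.c_[c[0]+rs*np.cos(t),c[1]+rs*np.sin(t),np.full(len(rs),z)]
            uv=proj(n,P).astype(np.float32); v=cv2.remap(g,uv[:,:1],uv[:,1:],cv2.INTER_LINEAR)[:,0]
            d=np.gradient(cv2.GaussianBlur(v[None],(0,0),2)[0])*sign; k=d.argmax()
            if d[k]>.6 and 2<k<len(rs)-3: pts.append(P[k,:2])
        pts=np.array(pts)
        s=least_squares(lambda p:np.hypot(*(pts-p[:2]).T)-p[2],[*c,R],loss="soft_l1",f_scale=.001)
        c=s.x[:2]
    return s.x.round(4),len(pts),np.median(abs(s.fun)).round(5)
if __name__=="__main__":
    im=cv2.imread("pics/top0.png"); sc=cv2.imread("pics/scene0.png")
    c=onz("top",(385.6,257),.086); print("g0",c)
    for n,I in(("top",im),("scene",sc)):
        print(n,"ring",circ(n,I,c,.064,.086,-1))
        print(n,"cuprim",circ(n,I,c,.036,.105,-1,.005))
        print(n,"knob",circ(n,I,[.604,.167],.014,.076,-1,.006), "shell",circ(n,I,[.604,.167],.044,.05,-1,.008))
    a,b=onz("top",(219,220.7),.035),onz("top",(282.6,261.2),.035); print("wing",a,b,np.linalg.norm(a-b),(a+b)/2,np.degrees(np.arctan2(*(a-b)[1::-1])))
    s=onz("top",(403.5,315.6),.049); print("slot",s,np.linalg.norm((s-c)[:2]),"gyaw",np.degrees(np.arctan2(*(c-s)[1::-1])))
    # nose circle R37, centre 130 from axis, z .048
    for d in range(1):
        print("nose",circ("top",im,c[:2]+(s-c)[:2]/np.linalg.norm((s-c)[:2])*.130,.037,.048,-1,.006,np.arange(180,300,4)))
E
python3 fit.py
```

```text
g0 [ 0.56902547 -0.08561468  0.086     ]
top ring (array([ 0.5699, -0.0842,  0.0646]), 90, np.float64(0.00077))
top cuprim (array([ 0.5695, -0.0855,  0.0371]), 90, np.float64(0.00042))
top knob (array([0.6023, 0.1644, 0.0112]), 89, np.float64(0.00016)) shell (array([0.6021, 0.1631, 0.0458]), 90, np.float64(0.00049))
scene ring (array([ 0.5702, -0.0825,  0.0657]), 90, np.float64(0.00075))
scene cuprim (array([ 0.5698, -0.0826,  0.039 ]), 59, np.float64(0.00056))
scene knob (array([0.6041, 0.1685, 0.0131]), 88, np.float64(0.00069)) shell (array([0.5992, 0.1728, 0.0449]), 90, np.float64(0.0014))
wing [0.64168517 0.22627097 0.035     ] [0.56324459 0.10407356 0.035     ] 0.14520720312967275 [0.60246488 0.16517227 0.035     ] 57.30291133300529
slot [ 0.45863493 -0.12387019  0.049     ] 0.11683131529356562 gyaw 19.113604463296596Traceback (most recent call last):
  File "fit.py", line 28, in <module>
    print("nose",circ("top",im,c[:2]+(s-c)[:2]/np.linalg.norm((s-c)[:2])*.130,.037,.048,-1,.006,np.arange(180,300,4)))
                 ~~~~^^^^^^^^^^^^^^^^^^^^^^^^^^^^^^^^^^^^^^^^^^^^^^^^^^^^^^^^^^^^^^^^^^^^^^^^^^^^^^^^^^^^^^^^^^^^^^^^
  File "fit.py", line 10, in circ
    uv=proj(n,P).astype(np.float32); v=cv2.remap(g,uv[:,:1],uv[:,1:],cv2.INTER_LINEAR)[:,0]
       ~~~~^^^^^
  File "h.py", line 12, in proj
    K,d,T=cal(n); R=T[:3,:3].T; P=np.atleast_2d(np.array(P,float))
          ~~~^^^
  File "h.py", line 4, in cal
    c=ctrl.get_calibration(n); f=240/np.tan(np.radians(c["vfov"])/2)
ValueError: time passes only in moves, steps and waits
```

```bash
cat > go.py <<'E'
from h import *
import sys
from scipy.spatial.transform import Rotation as Ro
# python go.py x y z yaw_of_tool_x(deg) -> deltas from present measured pose, tool down
def delta(x,y,z,yaw):
    s=ctrl.get_state(); R=np.array(s["orientation"]); p=np.array(s["tcp_pos"])
    t=np.radians(yaw); Rt=np.c_[[np.cos(t),np.sin(t),0],[np.sin(t),-np.cos(t),0],[0,0,-1]]
    return R.T@(np.array([x,y,z])-p), np.degrees(Ro.from_matrix(R.T@Rt).as_rotvec())
if __name__=="__main__":
    s=ctrl.get_state(); R=np.array(s["orientation"])
    print("t",s["time_s"],"q",np.round(s["qpos"],3),"tcp",np.round(s["tcp_pos"],4),"yaw x",np.degrees(np.arctan2(R[1,0],R[0,0])).round(2),"z",R[:,2].round(3),"F",np.round(s["ft_force"],1),"w",s["grip_width"])
    for i in range(1,len(sys.argv),4): d,a=delta(*map(float,sys.argv[i:i+4])); print((d*1000).round(1),a.round(2))
E
python3 go.py .6025 .165 .15 57.3 .6025 .165 .15 147.3 .6025 .165 .15 -122.7  .6025 .165 .15 -32.7
```

```text
t 1.1 q [-1.499  0.313  1.498 -0.     1.331 -0.223] tcp [ 0.1525 -0.5024  0.2387] yaw x 16.89 z [-0. -0. -1.] F [ 0.1  0.2 -0.2] w 0.08828260264026273
[ 624.5 -507.8   88.7] [  0.     0.   -40.41]
[ 624.5 -507.8   88.7] [   0.      0.   -130.41]
[ 624.5 -507.8   88.7] [  0.    -0.   139.59]
[ 624.5 -507.8   88.7] [ 0.   -0.   49.59]
```

{"fn": "apply_moves", "kwargs": {"deltas": [[0,0.0624,-0.0507,0,0,0,-4],[0,0.125,-0.1015,0,0,0,-8],[0,0.187,-0.152,0,0,0,-12],[0,0.25,-0.203,0,0,0,-16],[0,0.312,-0.254,0,0,0,-20],[0,0.375,-0.305,0,0,0,-24],[0,0.437,-0.355,0,0,0,-28],[0,0.5,-0.406,0,0,0,-32],[0,0.562,-0.457,0.03,0,0,-36],[0,0.6245,-0.5078,0.07,0,0,-40.4]]}}

```text
time_s: 2.35
tcp_pos: [0.5019, 0.0157, 0.2153]
orientation: [[0.538, 0.843, 0.002], [0.843, -0.538, -0.001], [0.001, 0.002, -1.0]]
ft_force: [0.1, -0.6, 0.6]
grip_width: 0.0881
grip_force: 0.0
```

{"fn": "apply_moves", "kwargs": {"deltas": [[0,0,0,0,0,0,0],[0,0,0,0,0,0,0]]}}

```text
time_s: 2.6
tcp_pos: [0.5004, 0.0133, 0.2152]
orientation: [[0.541, 0.841, -0.0], [0.841, -0.541, -0.0], [-0.0, -0.0, -1.0]]
ft_force: [-0.1, 0.1, 1.2]
grip_width: 0.0882
grip_force: 0.0
```

```bash
python3 go.py .6025 .165 .12 57.3; python3 - <<'E'
from h import *
a=ctrl.snapshot("top");b=ctrl.snapshot("scene")
cv2.imwrite("pics/v1.png",np.vstack([cv2.resize(b[140:340,150:350],None,fx=3,fy=3)]))
for n in("top","scene"):print(n,[(round(r["p"],2),np.round(r["uv"],1)) for r in ctrl.spot_point(n,"cover_knob")])
E
```

```text
t 2.6 q [-0.208  0.279  1.606 -0.     1.256  0.364] tcp [0.5004 0.0133 0.2152] yaw x 57.27 z [-0. -0. -1.] F [-0.1  0.1  1.2] w 0.08816000087406906
[182.8   3.8  95.1] [-0.    0.02 -0.03]
top [(0.67, array([251.5, 238.4]))]
scene [(0.72, array([267.1, 264.8]))]
```

{"fn": "apply_moves", "kwargs": {"deltas": [[0,0.06,0.0013,0.03,0,0,0],[0,0.12,0.0026,0.06,0,0,0],[0,0.183,0.0038,0.11,0,0,0],[0,0.183,0.0038,0.11,0,0,0],[0,0.183,0.0038,0.11,0,0,0]]}}

```text
time_s: 3.42
tcp_pos: [0.6025, 0.1656, 0.1039]
orientation: [[0.54, 0.842, -0.002], [0.842, -0.54, -0.0], [-0.001, -0.002, -1.0]]
ft_force: [-0.8, -0.3, 0.7]
grip_width: 0.0878
grip_force: 0.0
```

```bash
python3 go.py .6025 .165 .057 57.3; python3 - <<'E'
from h import *
a=ctrl.snapshot("top");b=ctrl.snapshot("scene")
cv2.imwrite("pics/v2.png",np.hstack([cv2.resize(b[160:340,180:340],(400,450),interpolation=2),cv2.resize(a[160:320,180:320],(394,450),interpolation=2)]))
E
```

```text
t 3.425 q [ 0.081  0.655  1.336 -0.     1.153  0.652] tcp [0.6025 0.1656 0.1039] yaw x 57.31 z [-0.002 -0.    -1.   ] F [-0.8 -0.3  0.7] w 0.08784342435063464
[-0.4  0.4 46.9] [-0.1   0.08  0.01]
```

View pics/v2.png

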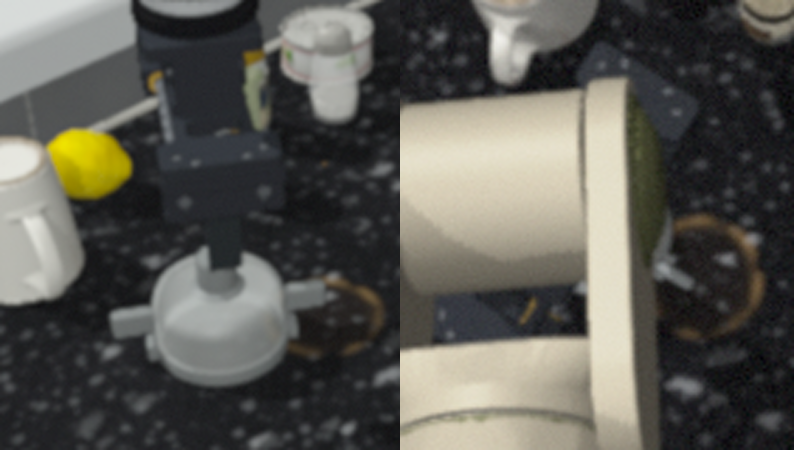

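The scene view shows the open fingers straddling the knob, at crop (220,270), about centred on it. Descend and grip.

{"fn": "apply_moves", "kwargs": {"deltas": [[0,0,0,0.03,0,0,0],[0,0,0,0.047,0,0,0],[0,0,0,0.047,0,0,0],[255,0,0,0.047,0,0,0],[255,0,0,0.047,0,0,0],[255,0,0,0.047,0,0,0],[255,0,0,0.047,0,0,0],[255,0,0,0.047,0,0,0]]}}

```text
time_s: 4.53
tcp_pos: [0.6028, 0.1657, 0.0581]
orientation: [[0.54, 0.841, 0.0], [0.841, -0.54, -0.0], [0.0, 0.0, -1.0]]
ft_force: [-0.2, -0.0, 0.4]
grip_width: 0.0405
grip_force: 0.0
```

```bash
python3 go.py .6025 .165 .2 57.3
```

```text
t 4.525 q [ 0.081  0.711  1.37  -0.     1.061  0.652] tcp [0.6028 0.1657 0.0581] yaw x 57.3 z [ 0. -0. -1.] F [-0.2 -0.   0.4] w 0.04048925098079894
[  -0.7    0.2 -141.9] [ 0. -0. -0.]
```

{"fn": "apply_moves", "kwargs": {"deltas": [[255,0,0,0,0,0,0],[255,0,0,0,0,0,0],[255,0,0,0,0,0,0],[255,0,0,0,0,0,0]]}}

```text
time_s: 5.03
tcp_pos: [0.6027, 0.1656, 0.058]
orientation: [[0.54, 0.841, -0.0], [0.841, -0.54, 0.0], [-0.0, -0.0, -1.0]]
ft_force: [-0.9, 0.4, 0.4]
grip_width: 0.0275
grip_force: 30.0
```

{"fn": "apply_moves", "kwargs": {"deltas": [[255,0,0,-0.03,0,0,0],[255,0,0,-0.08,0,0,0],[255,0,0,-0.14,0,0,0],[255,0,0,-0.14,0,0,0],[255,0,0,-0.14,0,0,0]]}}

```text
time_s: 5.65
tcp_pos: [0.6021, 0.1655, 0.1965]
orientation: [[0.54, 0.841, -0.003], [0.841, -0.54, -0.0], [-0.002, -0.002, -1.0]]
ft_force: [0.9, -0.3, -1.8]
grip_width: 0.0267
grip_force: 30.0
```

```bash
python3 go.py .5695 -.0845 .198 58.8; python3 - <<'E'
from h import *
a=ctrl.snapshot("top");b=ctrl.snapshot("scene")
cv2.imwrite("pics/v3.png",np.hstack([cv2.resize(b[100:340,180:420],(400,400),interpolation=2),cv2.resize(a[160:320,180:340],(400,400),interpolation=2)]))
for n in("top","scene"):print(n,[(round(r["p"],2),np.round(r["uv"],1)) for r in ctrl.spot_point(n,"cover_knob")],[(round(r["p"],2),np.round(r["uv"],1)) for r in ctrl.spot_point(n,"cover")])
E
```

```text
t 5.65 q [ 0.081  0.567  1.231 -0.     1.347  0.652] tcp [0.6021 0.1655 0.1965] yaw x 57.29 z [-0.003 -0.    -1.   ] F [ 0.9 -0.3 -1.8] w 0.02665264653571941
[-228.   107.7   -1.3] [-0.11  0.09 -1.51]
top [] []
scene [(0.84, array([263.7, 196. ]))] [(0.94, array([261.7, 230.9]))]
```

View pics/v3.png

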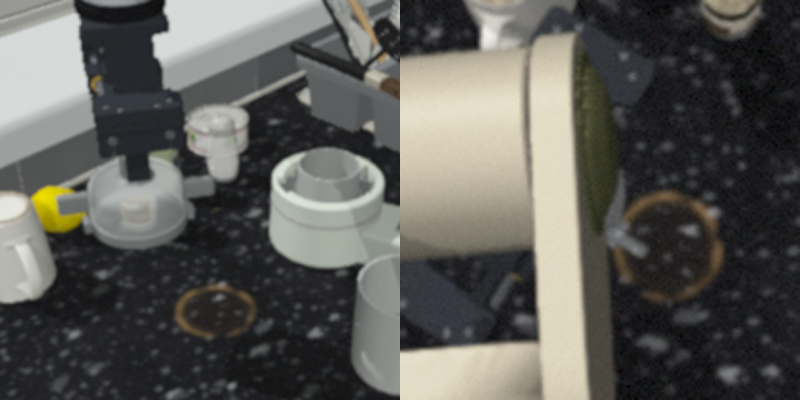

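The cover is held level over the table: wings at left crop (75,205) and (200,187). Carry it over the grinder.

{"fn": "apply_moves", "kwargs": {"deltas": [[255,-0.04,0.019,0,0,0,0],[255,-0.08,0.038,0,0,0,-1],[255,-0.12,0.057,0,0,0,-1.9],[255,-0.16,0.076,0,0,0,-1.9],[255,-0.2,0.095,0,0,0,-1.9],[255,-0.227,0.1075,0,0,0,-1.9],[255,-0.227,0.1075,0,0,0,-1.9],[255,-0.227,0.1075,0,0,0,-1.9]]}}

```text
time_s: 6.95
tcp_pos: [0.5706, -0.0828, 0.1978]
orientation: [[0.512, 0.859, -0.0], [0.859, -0.512, 0.0], [0.0, -0.0, -1.0]]
ft_force: [-0.4, -0.1, -2.6]
grip_width: 0.0271
grip_force: 30.0
```

```bash
cat > ov.py <<'E'
from h import *
import sys
# overlay of ideal cover circle at rim height given TCP, and of collar
def ov(name,z_off):
    b=ctrl.snapshot("scene"); s=ctrl.get_state(); p=np.array(s["tcp_pos"]); S=4
    u0,v0=300,110; o=cv2.resize(b[v0:v0+150,u0:u0+150],None,fx=S,fy=S,interpolation=2)
    t=np.linspace(0,2*np.pi,72)
    for c,R,z,col in((p,.046,p[2]-z_off,(0,0,255)),((.5702,-.0825),.064,.086,(0,255,0)),(p,.046,p[2]-z_off+.039,(0,0,255)),(p,.014,p[2]-z_off+.05,(255,0,0))):
        uv=proj("scene",np.c_[c[0]+R*np.cos(t),c[1]+R*np.sin(t),0*t+z])
        cv2.polylines(o,[np.round((uv-[u0,v0])*S).astype(np.int32)],True,col,1)
    cv2.imwrite(name,o)
ov(sys.argv[1],.057)
E
python3 ov.py pics/v4.png; python3 go.py .5697 -.084 .157 59.2
```

```text
t 7.0 q [-0.347  0.458  1.397  0.     1.286  0.19 ] tcp [ 0.5706 -0.0825  0.1979] yaw x 59.24 z [-0.  0. -1.] F [-0.3  0.2 -2.6] w 0.026617900795748738
[-1.7 -0.  40.9] [-0.02 -0.01  0.04]
```

View pics/v4.png

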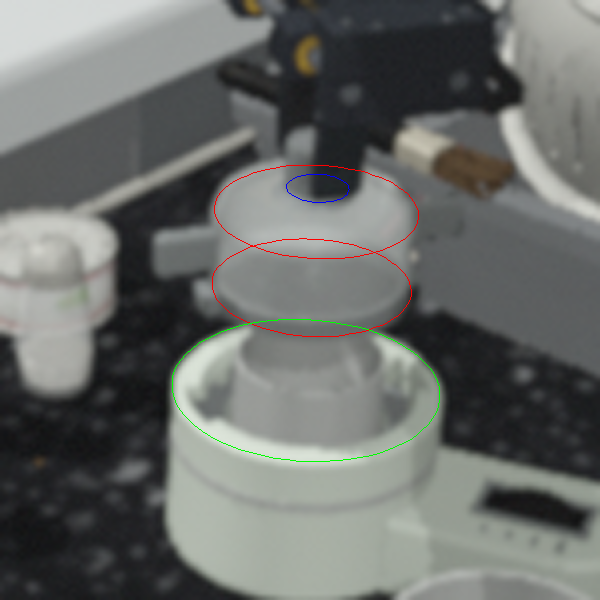

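The overlay matches the cover's rim and the collar ring within about a pixel, with the notches and lugs on the same line. Descend.

{"fn": "apply_moves", "kwargs": {"deltas": [[255,0,0,0.02,0,0,0],[255,0,0,0.04,0,0,0],[255,0,0,0.05,0,0,0],[255,0,0,0.055,0,0,0],[255,0,0,0.058,0,0,0],[255,0,0,0.06,0,0,0]]}}

```text
time_s: 7.75
tcp_pos: [0.5707, -0.0836, 0.1386]
orientation: [[0.512, 0.859, 0.001], [0.859, -0.512, -0.001], [-0.0, 0.001, -1.0]]
ft_force: [-2.9, -1.1, 4.0]
grip_width: 0.0269
grip_force: 30.0
```

{"fn": "apply_moves", "kwargs": {"deltas": [[255,-0.001,-0.0008,0.001,0,0,0],[255,-0.001,-0.0008,0.003,0,0,0]]}}

```text
time_s: 8.0
tcp_pos: [0.5694, -0.084, 0.1352]
orientation: [[0.512, 0.859, 0.0], [0.859, -0.512, -0.0], [0.0, 0.0, -1.0]]
ft_force: [-0.3, -0.1, -2.2]
grip_width: 0.0269
grip_force: 30.0
```

Free again; continue to the seat.

{"fn": "apply_moves", "kwargs": {"deltas": [[255,0,0,0.003,0,0,0],[255,0,0,0.005,0,0,0],[255,0,0,0.007,0,0,0],[255,0,0,0.007,0,0,0]]}}

```text
time_s: 8.5
tcp_pos: [0.5694, -0.0839, 0.1281]
orientation: [[0.512, 0.859, 0.0], [0.859, -0.512, -0.0], [-0.0, 0.0, -1.0]]
ft_force: [0.4, -0.3, -1.9]
grip_width: 0.0273
grip_force: 30.0
```

{"fn": "apply_moves", "kwargs": {"deltas": [[255,0,0,0.001,0,0,0],[255,0,0,0.001,0,0,0],[255,0,0,0.001,0,0,0]]}}

```text
time_s: 8.88
tcp_pos: [0.5694, -0.084, 0.128]
orientation: [[0.512, 0.859, 0.001], [0.859, -0.512, -0.0], [0.0, 0.001, -1.0]]
ft_force: [-3.5, 1.3, 7.2]
grip_width: 0.0271
grip_force: 30.0
```

Seated (z stalls, 7 N). Turn clockwise, which is +z of the tool.

{"fn": "apply_moves", "kwargs": {"deltas": [[255,0,0,-0.0008,0,0,0],[255,0,0,-0.0008,0,0,6],[255,0,0,-0.0008,0,0,12],[255,0,0,-0.0008,0,0,18],[255,0,0,-0.0008,0,0,24]]}}

```text
time_s: 9.5
tcp_pos: [0.5694, -0.0837, 0.128]
orientation: [[0.819, 0.574, 0.0], [0.574, -0.819, 0.0], [0.0, -0.0, -1.0]]
ft_force: [-2.2, 3.1, 3.6]
grip_width: 0.0269
grip_force: 30.0
```

{"fn": "apply_moves", "kwargs": {"deltas": [[255,0,0,0,0,0,6],[255,0,0,0,0,0,11],[255,0,0,0,0,0,15],[255,0,0,0,0,0,16]]}}

```text
time_s: 10.0
tcp_pos: [0.5695, -0.0838, 0.128]
orientation: [[0.944, 0.329, 0.0], [0.329, -0.944, -0.0], [0.0, 0.0, -1.0]]
ft_force: [0.4, 1.1, 0.8]
grip_width: 0.0272
grip_force: 30.0
```

```bash
python3 go.py .5694 -.084 .128 19.3;python3 -c "
from h import *;print(ctrl.get_state()['torque'])"
```

```text
t 10.0 q [-0.35   0.527  1.484  0.     1.13   0.886] tcp [ 0.5695 -0.0838  0.128 ] yaw x 19.19 z [ 0. -0. -1.] F [0.4 1.1 0.8] w 0.027178744035929195
[-0.2  0.1  0. ] [ 0.01 -0.03 -0.11]
[0.06941329 0.00932427 0.16035751]
```

{"fn": "apply_moves", "kwargs": {"deltas": [[255,0,0,0,0,0,2],[255,0,0,0,0,0,4],[255,0,0,0,0,0,5],[255,0,0,0,0,0,5]]}}

```text
time_s: 10.5
tcp_pos: [0.5695, -0.084, 0.128]
orientation: [[0.969, 0.245, 0.0], [0.245, -0.969, -0.0], [0.0, 0.0, -1.0]]
ft_force: [0.2, -0.5, 1.9]
grip_width: 0.0272
grip_force: 30.0
```

```bash
python3 go.py .5694 -.084 .128 19.3;python3 -c "
from h import *;print(ctrl.get_state()['torque'])
b=ctrl.snapshot('scene');a=ctrl.snapshot('top')
cv2.imwrite('pics/v5.png',np.hstack([cv2.resize(b[130:270,310:450],(390,390),interpolation=2),cv2.resize(a[205:345,330:470],(390,390),interpolation=2)]))"
```

```text
t 10.5 q [-0.35   0.527  1.484 -0.     1.13   0.973] tcp [ 0.5695 -0.084   0.128 ] yaw x 14.19 z [ 0. -0. -1.] F [ 0.2 -0.5  1.9] w 0.027245167463479828
[-0.1 -0.   0. ] [ 0.02 -0.02 -5.11]
[-0.07601645 -0.14401903  0.45065265]
```

View pics/v5.png

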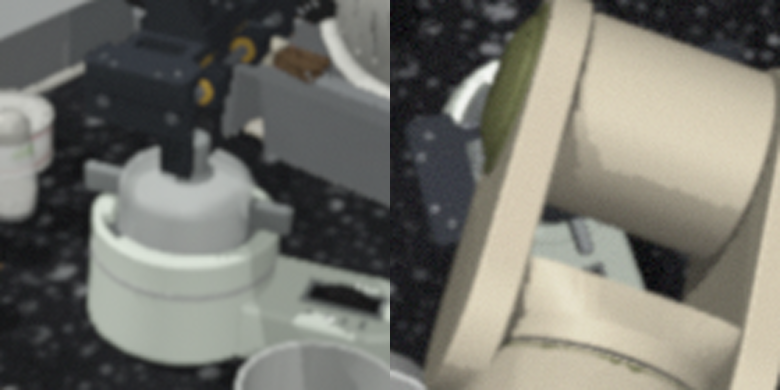

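Wings lie along the deck line, at left crop (105,178) and (272,215), and the cover is fully down in the collar. Release and go to the wheel with the fingers shut.

{"fn": "apply_moves", "kwargs": {"deltas": [[0,0,0,0,0,0,0],[0,0,0,0,0,0,0],[0,0,0,0,0,0,0],[0,0,0,-0.03,0,0,0],[0,0,0,-0.07,0,0,0],[255,-0.05,0.0045,-0.07,0,0,-3],[255,-0.1155,0.0103,-0.07,0,0,-5],[255,-0.1155,0.0103,-0.06,0,0,-5],[255,-0.1155,0.0103,-0.04,0,0,-5],[255,-0.1155,0.0103,-0.02,0,0,-5]]}}

```text
time_s: 11.85
tcp_pos: [0.4606, -0.1222, 0.1472]
orientation: [[0.945, 0.328, 0.001], [0.328, -0.945, -0.0], [0.001, 0.0, -1.0]]
ft_force: [-0.5, 0.3, -0.5]
grip_width: 0.0295
grip_force: 0.0
```

```bash
python3 go.py .468 -.1195 .058 19.3; python3 - <<'E'
from h import *
a=ctrl.snapshot("top");b=ctrl.snapshot("scene")
cv2.imwrite('pics/v6.png',np.hstack([cv2.resize(b[130:270,310:450],(390,390),interpolation=2),cv2.resize(a[205:345,330:470],(390,390),interpolation=2)]))
E
```

```text
t 11.85 q [-0.506  0.305  1.766  0.     1.07   0.73 ] tcp [ 0.4606 -0.1222  0.1472] yaw x 19.16 z [ 0.001 -0.    -1.   ] F [-0.5  0.3 -0.5] w 0.029499421713427135
[ 7.8 -0.1 89.2] [ 0.02 -0.04 -0.14]
```

View pics/v6.png

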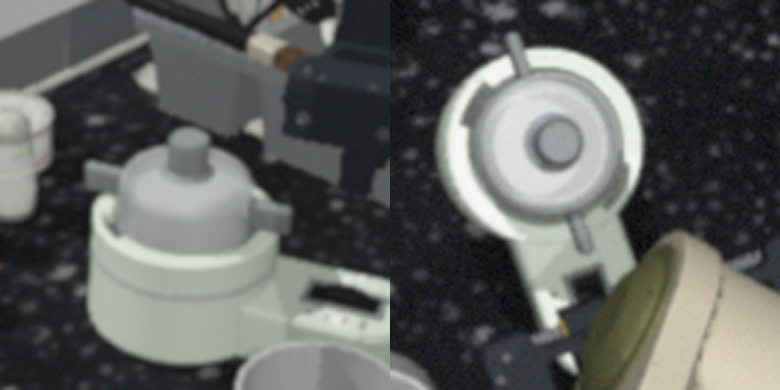

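```bash
python3 -c "
from h import *
a,b=onz('top',(374.5,218.3),.105),onz('top',(399.6,293.7),.105)
print(a,b,(a+b)/2,np.linalg.norm(a-b),np.degrees(np.arctan2(*(a-b)[1::-1])))
k=onz('top',(330+(558-390)/2.786,205+141/2.786),.146);print(k)
for x in (-.0,):
  c=np.array([.5695,-.0845]);
s=onz('top',(403.5,315.6),.049);print(np.degrees(np.arctan2(*(c-s[:2])[::-1])))"
```

```text
[ 0.63770811 -0.0639335   0.105     ] [ 0.50364196 -0.10678211  0.105     ] [ 0.57067503 -0.0853578   0.105     ] 0.14074706028600448 17.724293570121784
[ 0.57049649 -0.08446928  0.146     ]
19.550871250622563
```

{"fn": "apply_moves", "kwargs": {"deltas": [[255,0.008,0,0.04,0,0,0],[255,0.008,0,0.075,0,0,0],[255,0.008,0,0.085,0,0,0],[255,0.008,0,0.087,0,0,0],[255,0.008,0,0.088,0,0,0]]}}

```text
time_s: 12.58
tcp_pos: [0.4682, -0.1199, 0.061]
orientation: [[0.944, 0.329, 0.002], [0.329, -0.944, -0.001], [0.002, 0.002, -1.0]]
ft_force: [0.5, -0.0, 0.6]
grip_width: 0.0007
grip_force: 0.0
```

Cover yaw about 18° against grinder about 19.5°, so locked. Now feel for the wheel.

{"fn": "apply_moves", "kwargs": {"deltas": [[255,0,0,0,0,0,0],[255,0,0,0.001,0,0,0],[255,0,0,0.002,0,0,0],[255,0,0,0.002,0,0,0]]}}

```text
time_s: 13.08
tcp_pos: [0.4674, -0.1196, 0.0578]
orientation: [[0.944, 0.329, -0.0], [0.329, -0.944, 0.0], [-0.0, -0.0, -1.0]]
ft_force: [0.4, 0.1, 0.3]
grip_width: 0.0004
grip_force: 0.0
```

{"fn": "apply_moves", "kwargs": {"deltas": [[255,0,0,0.001,0,0,0],[255,0,0,0.002,0,0,0],[255,0,0,0.002,0,0,0]]}}

```text
time_s: 13.45
tcp_pos: [0.4677, -0.1196, 0.0563]
orientation: [[0.944, 0.329, 0.001], [0.329, -0.944, -0.0], [0.001, 0.0, -1.0]]
ft_force: [-0.3, 1.5, 5.5]
grip_width: 0.0003
grip_force: 2.7
```

Contact, 5 N. Drag towards the nose (tool −x), lift, return and repeat.

{"fn": "apply_moves", "kwargs": {"deltas": [[255,-0.005,0,0,0,0,0],[255,-0.01,0,0,0,0,0],[255,-0.015,0,0,0,0,0],[255,-0.018,0,0,0,0,0]]}}

```text
time_s: 13.95
tcp_pos: [0.4506, -0.1255, 0.0562]
orientation: [[0.944, 0.329, 0.001], [0.329, -0.944, -0.0], [0.001, 0.0, -1.0]]
ft_force: [0.2, 0.8, 3.1]
grip_width: 0.0006
grip_force: 1.8
```

{"fn": "apply_moves", "kwargs": {"deltas": [[255,0,0,-0.008,0,0,0],[255,0.018,0,-0.008,0,0,0],[255,0.018,0,-0.008,0,0,0],[255,0.018,0,-0.001,0,0,0],[255,0.018,0,0.0,0,0,0],[255,0.018,0,0.0,0,0,0],[255,0.012,0,0,0,0,0],[255,0.007,0,0,0,0,0],[255,0.002,0,0,0,0,0],[255,0,0,0,0,0,0]]}}

```text
time_s: 15.2
tcp_pos: [0.4502, -0.1256, 0.0561]
orientation: [[0.945, 0.328, 0.001], [0.328, -0.945, -0.0], [0.0, 0.0, -1.0]]
ft_force: [-1.2, 1.1, 5.9]
grip_width: 0.0002
grip_force: 3.0
```

{"fn": "apply_moves", "kwargs": {"deltas": [[255,0,0,-0.008,0,0,0],[255,0.018,0,-0.008,0,0,0],[255,0.018,0,-0.008,0,0,0],[255,0.018,0,-0.001,0,0,0],[255,0.018,0,0.0003,0,0,0],[255,0.018,0,0.0003,0,0,0],[255,0.012,0,0.0003,0,0,0],[255,0.007,0,0.0003,0,0,0],[255,0.002,0,0.0003,0,0,0],[255,0,0,0.0003,0,0,0]]}}

```text
time_s: 16.45
tcp_pos: [0.4511, -0.1259, 0.0562]
orientation: [[0.945, 0.328, 0.003], [0.328, -0.945, -0.001], [0.003, 0.002, -1.0]]
ft_force: [4.3, 1.1, 6.1]
grip_width: 0.0007
grip_force: 3.0
```

{"fn": "apply_moves", "kwargs": {"deltas": [[255,0,0,-0.008,0,0,0],[255,0.018,0,-0.008,0,0,0],[255,0.018,0,-0.008,0,0,0],[255,0.018,0,-0.001,0,0,0],[255,0.018,0,0.0,0,0,0],[255,0.018,0,0.0,0,0,0],[255,0.012,0,0,0,0,0],[255,0.007,0,0,0,0,0],[255,0.002,0,0,0,0,0],[255,0,0,0,0,0,0]]}}

```text
time_s: 17.7
tcp_pos: [0.4512, -0.126, 0.0562]
orientation: [[0.945, 0.328, 0.004], [0.328, -0.945, -0.001], [0.003, 0.002, -1.0]]
ft_force: [4.3, 1.9, 6.1]
grip_width: 0.001
grip_force: 3.0
```

{"fn": "apply_moves", "kwargs": {"deltas": [[255,0,0,-0.008,0,0,0],[255,0.018,0,-0.008,0,0,0],[255,0.018,0,-0.008,0,0,0],[255,0.018,0,-0.001,0,0,0],[255,0.018,0,0.0,0,0,0],[255,0.018,0,0.0,0,0,0],[255,0.012,0,0,0,0,0],[255,0.007,0,0,0,0,0]]}}

```text
time_s: 18.7
tcp_pos: [0.458, -0.1237, 0.0563]
orientation: [[0.945, 0.328, 0.004], [0.328, -0.945, -0.001], [0.003, 0.002, -1.0]]
ft_force: [5.3, 2.2, 7.2]
grip_width: 0.0004
grip_force: 3.6
```

Drag force rose from below 1 N to about 5.5 N after three strokes, so the wheel is at its end stop. Lift off and check the cover.

{"fn": "apply_moves", "kwargs": {"deltas": [[255,-0.002,0,-0.02,0,0,0],[255,-0.03,0,-0.07,0,0,0],[255,-0.07,0.05,-0.12,0,0,0],[255,-0.07,0.11,-0.15,0,0,0],[255,-0.07,0.16,-0.15,0,0,0],[255,-0.07,0.16,-0.15,0,0,0],[255,-0.07,0.16,-0.15,0,0,0]]}}

```text
time_s: 19.58
tcp_pos: [0.4428, -0.2968, 0.2045]
orientation: [[0.945, 0.328, -0.002], [0.328, -0.945, 0.002], [-0.001, -0.002, -1.0]]
ft_force: [-0.5, -0.2, -0.4]
grip_width: 0.0004
grip_force: 0.0
```

```bash
python3 - <<'E'
from h import *
a=ctrl.snapshot("top");b=ctrl.snapshot("scene")
cv2.imwrite('pics/v7.png',np.hstack([cv2.resize(b[130:270,310:450],(390,390),interpolation=2),cv2.resize(a[205:345,330:470],(390,390),interpolation=2)]))
E
```

```text
(no output)
```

View pics/v7.png

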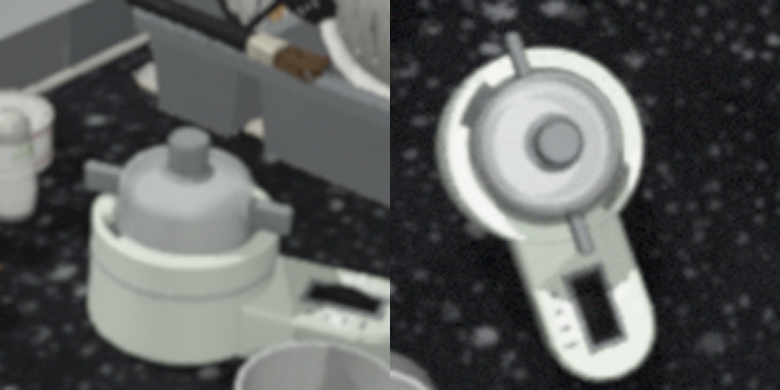

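The cover sits level in the collar with its wings in line with the deck, right crop (514,37) to (584,247). The robot is clear, so I'm handing in.

```bash
python3 -c "
from station import ctrl; print(ctrl.job_done())"
```

```text
the job is handed in; nothing more can be done
None
```

I handed the job in at about 20 s with the cover seated over the cup and turned to its locked position, and the setting wheel rolled to its end stop. The hand-in returned no verdict; the wheel's end position is judged from drag force, and the cover's lock angle from the pictures.

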